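Gauge a slat with the flip stop

TASK

Flip the red stop down until it is fully home on the fence, then lay the pale slat flush along the fence and slide it lengthwise until its end presses gently but firmly (about 7 newtons, never more than double) into the stop's sprung brass pin for a moment. Let go of the slat so that it just rests at the pin, flip the stop back up out of the way, and leave the slat exactly where it was gauged, everything else undisturbed.

Things in the scene. Friction and masses are not known exactly. Their poses are not given: they have to be found in the camera images.
- station: Gauging board, fixed: plywood bed 240 (x) x 520 (y) x 18 mm thick, origin under its centre, so the bed's top is 18 mm above the origin. An aluminium fence 16 mm high (top at 34 mm) runs along y on it; the fence's working face looks to -x and lies at x = +50 mm, its back at x = +80 mm.
- slat: Pale wooden slat, loose, 45 (x) x 160 (y) x 40 mm high, about 0.2 kg; origin under its centre. It starts on the bed, in front of the fence (towards the robot). Lying along the fence its centre is at x = +27.5 mm in the board's frame; it stands 24 mm proud of the fence, so it can be gripped across its width with the fingertips above the fence.
- slat_end (a point): Centre of the slat's +y end face, the end that goes to the pin; 20 mm above the slat's underside.
- stop: Dark steel clamp block of the flip stop on the fence, 50 mm wide in y, locked somewhere along the fence; origin on the hinge axis (parallel to the board's y), 68 mm above the board's underside and at x = +85 mm in the board's frame. It carries the red leaf.
- leaf (a joint): Angle of the red leaf about the hinge: 0 = fully down on the fence (arm level, towards the robot), 1.57 = standing straight up, 1.9 = end of travel, leaning back. Stiff friction hinge (0.25 N m): it stays where it is left.
- handle (a point): Middle of the leaf's steel cross pin, 14 mm thick and 30 mm long along the hinge direction, at the free end of the leaf, 105 mm from the hinge axis; can be pinched by its two ends from above, and turns in the grasp.
- pin_root (a point): Where the brass pin, 12 mm thick, comes out towards -y from the -y face of the leaf's 16 mm wide block; leaf down: board x = +25 mm, 40 mm above the board's underside; the block's foot is then 4 mm above the bed. The pin is sprung (and damped, 6 N per mm, 6 mm travel). Its free tip stands 10 to 22 mm out, set by a screw: not measured, to be found by feel or sight.
- walnut: Dark walnut offcut 30 x 100 x 25 mm on the bed. Not to be disturbed.
- pencil: Flat green pencil 12 x 174 x 8 mm on the bed behind the fence. Not to be disturbed.
- sandblock: Cork sanding block 60 x 100 x 32 mm. Not to be disturbed.
- glue: Yellow glue bottle, 60 mm thick, 160 mm high. Not to be disturbed.
- square: Try square with a wooden stock 110 mm and a steel blade 160 mm. Not to be disturbed.
- wedge: Brown wooden block 90 x 35 x 22 mm. Not to be disturbed.
Not all that is in view belongs to the job. There is more than one size of the slat; the one meant has the size given above.

How it is judged:
By the outcome, as a careful person would: the job done as asked, in the order asked, and still so for the second after the job is handed in, with the robot touching nothing.
It also fails if it takes over 72 s, if anything falls off the work surface, if the arm or the gripper's body presses on something with over 40 N, if the wrist force passes 120 N, or if a joint passes its speed limit or range.

ROBOT

A 6-joint arm with a two-finger parallel gripper is mounted at the origin on the work surface. World frame = base frame: x ahead of the robot, y to its left, z up, the work surface at z = 0. Lengths are in m, angles in rad, forces in N, time in s.
With the tool pointing down it reaches from about 0.275 to 0.825 m from the base axis. Payload 4.9 kg.
Tool frame: the origin (TCP) lies on the front face of the gripper's body, between the roots of the fingers; the fingertips stand ahead of it and the grasp point (between the pads) lies 54 mm ahead of it (r.tip_extent is the z of the fingertips in the tool frame, in m); z points along the fingers, y is the line along which they close (so a half turn about z gives the same grasp; the last joint's range is limited). The gripper opens to 85 mm and grips with 20 to 120 N. Pads are 22 mm wide; open, the fingers measure 114 mm over their backs; the gripper's body (76 mm by 85 mm) begins 54 mm behind the grasp point. The pads swing forward as they close: fully open they stand 13 mm farther back than shut.
Start: joints at [-1.374, 0.326, -0.193, 1.052, 0, 1.437], TCP at [0.179, -0.52, 0.304] pointing down, gripper open.
Joint ranges: [-2.65, 2.65], [-0.97, 1.79], [-1.3, 1.35], [-1.93, 2.1], [-1.47, 1.37], [-3.14, 3.14]. Speed limits (rad/s): [2.57, 2.57, 3.14, 3.14, 3.14, 3.14].

INTERFACE

Orientations are given as a unit quaternion [x, y, z, w].
In Python, from workcell import r gives the robot as it stands. Calls block until the motion is done:
- r.movep(position, orientation): joint-space move of the TCP to a pose.
- r.movel(position, vel=0.15, rot=None, f_stop=None): straight line of the TCP; rot=None keeps the orientation; vel is the mean speed in m/s. With f_stop (N) it stops when the force on the tool has changed by that much, and returns True; else False.
- r.move_joints(angles): joint-space move.
- r.set_gripper(opening, newtons=None): finger opening in m; newtons is the grip in N (None keeps the last); returns when the fingers have stopped.
- r.sleep(seconds).
- r.inverse_kinematics(position, orientation): joint angles nearest the present ones, or None.
- r.read_state(): the state.
- r.grab_frame(name): name is "scene" or "top" or "wrist"; returns the picture (480x640x3 uint8, red, green, blue); there is no depth.
- r.camera_info(name): a dict with "intrinsics" (3x3 intrinsics, pixels), "extrinsics" (4x4, takes a point from camera to world coordinates). Camera axes: x right, y down, z forward; pixel columns grow to the right and rows downward; lengths in m; the calibration is good to about 2 mm. A picture is of the moment at which its call begins: read the wrist's pose just before it. camera_info takes no time and is no camera call; for the wrist camera it gives the pose at the moment of the call.
A pose or a line that the arm cannot do raises r.MotionError and nothing moves.
- r.hand_in(): hands the job in; it is judged then, once.
The state is a dict: "time_s": time; "joint_positions": joint angles; "qd": joint speeds; "joint_efforts": joint torques, N m; "tcp_pos": TCP position; "orientation": TCP orientation; "wrist_force": force on the tool from outside, world axes, zero at the start; "ft_torque": the same for the moment, N m; "grip_width": finger opening in m; "grip_force": force on a finger pad.
Only numpy, scipy, OpenCV 4.12 (cv2) and the standard library are available. Lean on these libraries where they do the work, as an engineer would, in place of code of your own. Each camera call takes 0.05 s, during which the arm holds its last target. There are 200 camera calls.

## Working session

There is one attempt and no reset: what is moved stays moved. The work goes in short steps, each a Python script; the robot and the scene stay as the last script left them, time stands still between calls to the robot, and variables do not carry over. Pictures are saved under pics/ and viewed, at most 10 in all, crops included, and the job is handed in when it is done.

```bash
ls; mkdir -p pics
python3 - <<'E'
from workcell import r
import cv2
for n in("scene","top"):
    im=r.grab_frame(n); cv2.imwrite(f"pics/{n}0.png",im[:,:,::-1])
    c=r.camera_info(n); print(n,c["intrinsics"],c["extrinsics"])
print(r.read_state()); print(r.tip_extent)
E
```

```text
pics
scene [[619.20913436   0.         319.79913285]
 [  0.         619.20913436 232.53094178]
 [  0.           0.           1.        ]] [[-0.8303196   0.45710238 -0.31878954  0.91154004]
 [ 0.55719572  0.69132014 -0.46001021  0.61041228]
 [ 0.01011387 -0.55958366 -0.82871216  1.18545875]
 [ 0.          0.          0.          1.        ]]
top [[509.9299209    0.         322.41806654]
 [  0.         509.9299209  236.24213838]
 [  0.           0.           1.        ]] [[-0.02431644 -0.99616865  0.0840044   0.40452622]
 [-0.9996859   0.02473991  0.0040036  -0.00810033]
 [-0.00606652 -0.08388066 -0.99645734  1.0891783 ]
 [ 0.          0.          0.          1.        ]]
{'time_s': 0.1, 'joint_positions': array([-1.37421822e+00,  3.26901558e-01, -1.93470711e-01,  1.05199051e+00,
       -7.50114963e-06,  1.43661119e+00]), 'qd': array([ 0.00085436,  0.00056553,  0.00490422, -0.00073033, -0.00202571,
       -0.00038451]), 'joint_efforts': array([ 8.45785980e-04, -4.44237721e+01,  2.63038981e+01,  7.84848322e-03,
       -1.04132930e-04, -1.69724399e-05]), 'tcp_pos': array([ 0.17855894, -0.51978605,  0.30316773]), 'orientation': array([ 9.86355298e-01,  1.64628711e-01, -2.81787106e-05, -7.82728712e-04]), 'wrist_force': array([0.08808687, 0.43944476, 0.04373358]), 'ft_torque': array([ 0.02217827, -0.04424857, -0.05630085]), 'grip_force': 0.0, 'grip_width': 0.08543629618092903}
0.0726
```

View pics/top0.png

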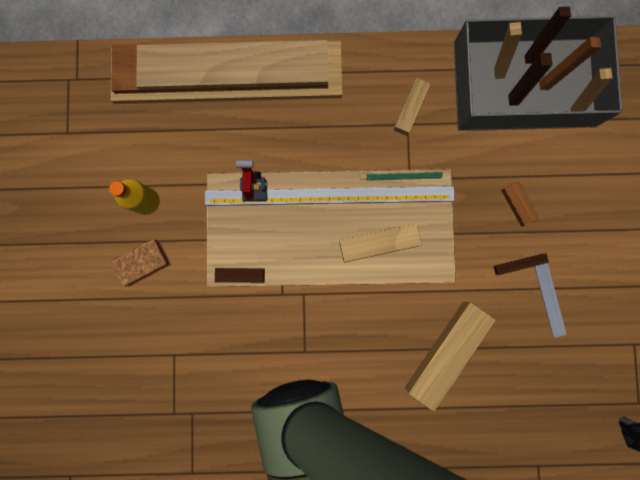

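View pics/scene0.png

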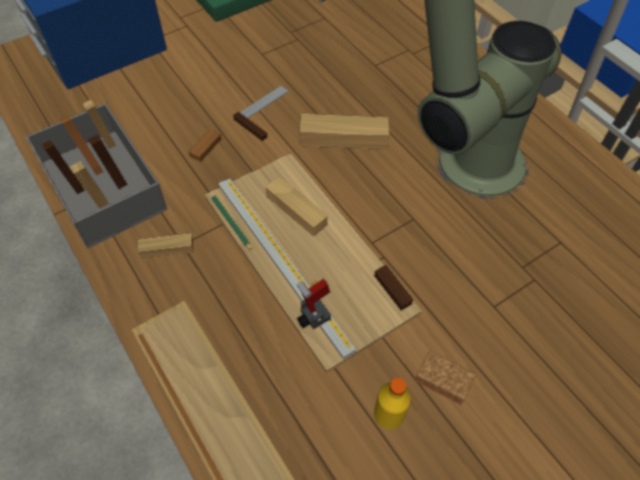

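The top view shows the slat on the bed at about (380,243), the fence along row 195, and the stop with its red leaf raised at about (250,183). Its handle is at (245,164). The bed corners are at about (207,174), (453,170), (455,283) and (207,286). Next I'll set up helpers, get a rough board frame and take wrist views.

```bash
cat > h.py <<'E'
from workcell import r
import numpy as np, cv2
from scipy.spatial.transform import Rotation as R
def q(yaw,tilt=0): return (R.from_euler('z',yaw)*R.from_euler('y',tilt)*R.from_euler('x',np.pi)).as_quat()
def ray(c,uv):
    K,E=np.array(c["intrinsics"]),np.array(c["extrinsics"])
    d=E[:3,:3]@np.linalg.solve(K,[uv[0],uv[1],1.]); return E[:3,3],d/np.linalg.norm(d)
def onz(c,uv,z):
    o,d=ray(c,uv); return o+d*(z-o[2])/d[2]
def tri(obs):
    A=np.zeros((3,3));b=np.zeros(3);L=[]
    for c,uv in obs:
        o,d=ray(c,uv);P=np.eye(3)-np.outer(d,d);A+=P;b+=P@o;L.append((P,o))
    p=np.linalg.solve(A,b); return p,[np.linalg.norm(P@(p-o)) for P,o in L]
def proj(c,p):
    K,E=np.array(c["intrinsics"]),np.array(c["extrinsics"])
    x=K@(E[:3,:3].T@(np.asarray(p)-E[:3,3])); return x[:2]/x[2]
E
python3 - <<'E'
from h import *
import pickle
np.set_printoptions(precision=4,suppress=True)
t=r.camera_info("top")
for uv in [(207,174),(453,170),(455,283),(207,286)]: print("bed",onz(t,uv,.018))
for uv in [(205,203),(454,199)]: print("fence front top",onz(t,uv,.034))
print("slat",onz(t,(380,241),.058)); print("handle",onz(t,(245,164),.16))
s=r.read_state(); c=r.camera_info("wrist"); E=np.array(c["extrinsics"]); T=np.eye(4);T[:3,:3]=R.from_quat(s["orientation"]).as_matrix();T[:3,3]=s["tcp_pos"]
print("cam in tcp",np.linalg.inv(T)@E,c["intrinsics"])
E
```

```text
bed [0.6341 0.2391 0.018 ]
bed [ 0.6294 -0.285   0.018 ]
bed [ 0.39   -0.2783  0.018 ]
bed [0.3963 0.2403 0.018 ]
fence front top [0.5693 0.2399 0.034 ]
fence front top [ 0.5646 -0.2802  0.034 ]
slat [ 0.4789 -0.1204  0.058 ]
handle [0.6207 0.1357 0.16  ]
cam in tcp [[ 0.0005 -0.9598 -0.2807  0.0701]
 [ 1.      0.0003  0.0006 -0.0006]
 [-0.0005 -0.2807  0.9598 -0.0713]
 [ 0.      0.      0.      1.    ]] [[357.3057   0.     318.7539]
 [  0.     357.3057 232.4614]
 [  0.       0.       1.    ]]
```

Run:
```python
from h import *
import pickle
D={}
for n,p in {"a":(.53,.07,.37),"b":(.53,.17,.37),"c":(.50,-.06,.37)}.items() if 0 else [("c",(.50,-.06,.37)),("a",(.53,.06,.37)),("b",(.53,.17,.37))]:
    r.movep(p,q(0)); r.sleep(.2); c=r.camera_info("wrist"); im=r.grab_frame("wrist"); D[n]=(c,im); cv2.imwrite(f"pics/w{n}.png",im[:,:,::-1])
pickle.dump(D,open("d.pkl","wb")); print(r.read_state()["time_s"],r.read_state()["joint_positions"])
```

```text
8.4333 [ 1.77752122e-01  3.04935107e-01 -5.28677593e-02  1.21297044e+00
 -1.19430340e-05 -2.96381779e+00]
```

View pics/wa.png

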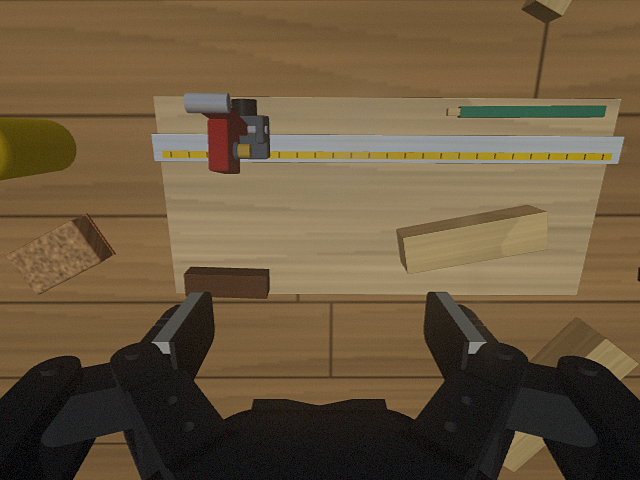

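View pics/wb.png

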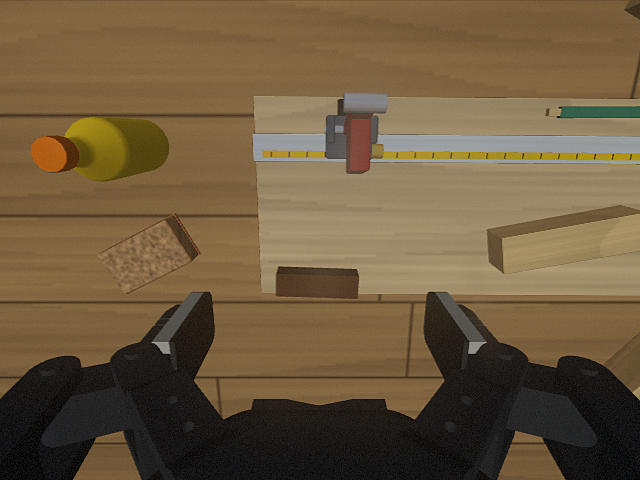

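View pics/wc.png

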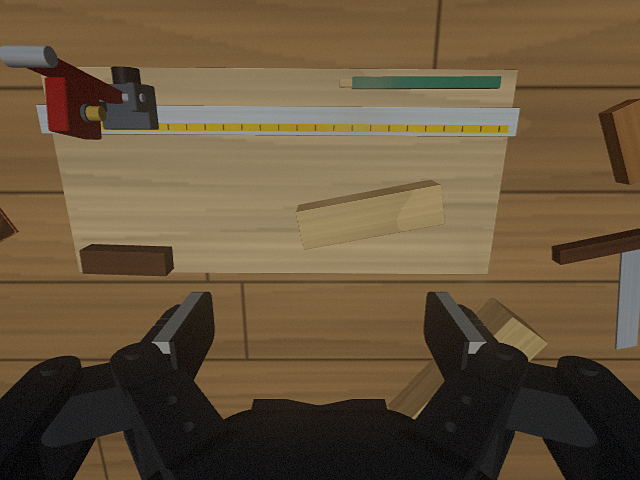

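The wrist views show the handle at a(208,103), b(366,103) and c(28,56). The slat's near top corners are at a(408,273)/c(304,249) and a(548,243)/c(444,223). The fence's front top edge runs along a(152,162) to a(619,164). The leaf leans back and the brass pin faces -y.

Run:
```python
from h import *
import pickle
np.set_printoptions(precision=4,suppress=True)
D=pickle.load(open("d.pkl","rb")); a,b,c=[D[k][0] for k in "abc"]
print("handle",tri([(a,(208,103)),(b,(366,103)),(c,(28,56))]), tri([(a,(208,103)),(b,(366,103))]))
for A,C in [((408,273),(304,249)),((548,243),(444,223)),((547,211),(440,186)),((403,238),(299,212))]: print("slat",tri([(a,A),(c,C)]),onz(a,A,.058),onz(c,C,.058))
for k in [((153,97),(254,96)),((176,294),(262,293))]: print("bedL",tri([(a,k[0]),(b,k[1])]),onz(a,k[0],.018))
for k in [((620,99),(517,70)),((577,294),(488,274))]: print("bedR",tri([(a,k[0]),(c,k[1])]),onz(a,k[0],.018))
for u in [(152,162),(619,164)]: print("fence",onz(a,u,.034))
print("fence",onz(c,(38,134),.034),onz(c,(518,137),.034))
```

```text
handle (array([0.6169, 0.1368, 0.1744]), [np.float64(1.9513719024586474e-05), np.float64(3.630070774011688e-05), np.float64(5.5758008444806605e-05)]) (array([0.6168, 0.1368, 0.1744]), [np.float64(8.163924454620071e-06), np.float64(8.16392445476727e-06)])
slat (array([ 0.4387, -0.044 ,  0.0584]), [np.float64(0.00026676622536957146), np.float64(0.0002667662253696017)]) [ 0.4388 -0.0442  0.058 ] [ 0.4383 -0.0439  0.058 ]
slat (array([ 0.4713, -0.2005,  0.0563]), [np.float64(0.00310708275763521), np.float64(0.003107082757635138)]) [ 0.475  -0.1996  0.058 ] [ 0.4686 -0.1995  0.058 ]
slat (array([ 0.511 , -0.1912,  0.0588]), [np.float64(0.0011516461777380596), np.float64(0.0011516461777381277)]) [ 0.512  -0.1919  0.058 ] [ 0.5098 -0.1912  0.058 ]
slat (array([ 0.4784, -0.0383,  0.0476]), [np.float64(0.00043040608821832163), np.float64(0.0004304060882183386)]) [ 0.4812 -0.0356  0.058 ] [ 0.4812 -0.039   0.058 ]
bedL (array([0.6333, 0.2412, 0.0219]), [np.float64(0.00042135262562122583), np.float64(0.00042135262562135393)]) [0.6331 0.2429 0.018 ]
bedL (array([0.3952, 0.243 , 0.0212]), [np.float64(0.0005367648253654881), np.float64(0.0005367648253655187)]) [0.3931 0.2445 0.018 ]
bedR (array([ 0.6304, -0.277 ,  0.0175]), [np.float64(5.8222203620115485e-05), np.float64(5.8222203620176024e-05)]) [ 0.6304 -0.2767  0.018 ]
bedR (array([ 0.3912, -0.2772,  0.0175]), [np.float64(0.0007526148871081686), np.float64(0.0007526148871081777)]) [ 0.3922 -0.2768  0.018 ]
fence [0.5635 0.246  0.034 ]
fence [ 0.5605 -0.279   0.034 ]
fence [0.5637 0.2476 0.034 ] [ 0.5601 -0.2802  0.034 ]
```

```bash
cat >> h.py <<'E'
np.set_printoptions(precision=4,suppress=True)
HX,HZ,HY=.5985,.068,.1368
QH=q(np.pi-.006)
def hp(th,dz=0,R0=.105): return np.array([HX-R0*np.cos(th),HY,HZ+R0*np.sin(th)+.054+dz])
def st(m=""):
    s=r.read_state(); print(m,round(s["time_s"],2),s["tcp_pos"],s["wrist_force"],round(s["grip_width"],4),round(float(s["grip_force"]),1)); return s
E
python3 - <<'E'
from h import *
r.movep((.617,HY,.30),QH); r.set_gripper(.06)
r.movel((.617,HY,.172+.054),vel=.15); st("down")
r.set_gripper(0.0,25); st("closed")
for th in np.arange(1.6,0.05,-.2):
    r.movel(hp(th),vel=.15); st(round(th,2))
r.movel(hp(0.0,-.006),vel=.04,f_stop=12) ; st("home")
cv2.imwrite("pics/down.png",r.grab_frame("scene")[200:400,220:440,::-1].repeat(3,0).repeat(3,1));
E
```

```text
down 12.04 [0.6173 0.1368 0.2266] [-0.6706 -0.41    0.1116] 0.0602 0.0
closed 12.42 [0.6177 0.1375 0.2275] [-0.4098  2.542   5.4338] 0.0292 25.4
1.6 12.67 [0.602  0.1375 0.2288] [-1.1422  2.814   7.6298] 0.0297 25.8
1.4 12.96 [0.5801 0.1376 0.2268] [-2.5057  3.7889  8.9356] 0.0292 26.2
1.2 13.25 [0.5592 0.1377 0.2205] [-4.6602  4.6215  7.6697] 0.0292 26.6
1.0 13.54 [0.5401 0.1378 0.2101] [-4.0186  6.1108  3.4091] 0.0293 26.7
0.8 13.83 [0.5239 0.1379 0.1965] [-1.7092  6.5622 -0.9146] 0.0295 26.9
0.6 14.12 [0.5109 0.138  0.1803] [ 0.3235  7.3499 -3.6376] 0.0294 27.3
0.4 14.42 [0.5013 0.138  0.1619] [ 0.8074  6.7901 -3.3941] 0.0292 27.8
0.2 14.71 [0.4953 0.1381 0.1419] [ 0.7732  6.9866 -2.5492] 0.0298 28.2
home 15.33 [0.4932 0.1383 0.1179] [-1.6515  1.0986  7.8271] 0.029 29.5
```

Run:
```python
from h import *
r.set_gripper(.055); p=r.read_state()["tcp_pos"]; r.movel((p[0],p[1],.20),vel=.2); st("up")
r.set_gripper(.072)
c=np.array([.4757,-.118]); Q=q(np.pi/2+.2)
r.movep((c[0],c[1],.18),Q)
r.movel((c[0],c[1],.1106),vel=.12); st("at slat"); r.set_gripper(.0,40); st("grip"); print(r.tip_extent)
p=r.read_state()["tcp_pos"]; z0=p[2]
r.movel((c[0],c[1],z0+.012),vel=.1); st("lift")
Q=q(np.pi/2-.006)
x=.5622-.0225-.005
r.movel((x,-.012,z0+.012),rot=Q,vel=.12); st("over"); 
info=r.camera_info("wrist"); im=r.grab_frame("wrist"); cv2.imwrite("pics/over.png",im[:,:,::-1])
import pickle; pickle.dump((info,im,z0),open("o.pkl","wb"))
```

```text
up 16.32 [0.4925 0.1384 0.1995] [-0.2655 -0.2019 -0.6702] 0.0551 0.0
at slat 18.37 [ 0.4761 -0.1176  0.1109] [ 0.3078 -0.1298  0.4437] 0.072 0.0
grip 18.73 [ 0.4765 -0.1182  0.1116] [-0.2835  1.0609  6.6315] 0.0441 41.7
0.0726
lift 19.01 [ 0.476  -0.1182  0.1239] [ 0.1848  0.1181 -2.6279] 0.0445 41.4
over 20.17 [ 0.5343 -0.0123  0.1234] [-0.1988  0.1308 -3.2718] 0.0439 41.2
```

View pics/over.png

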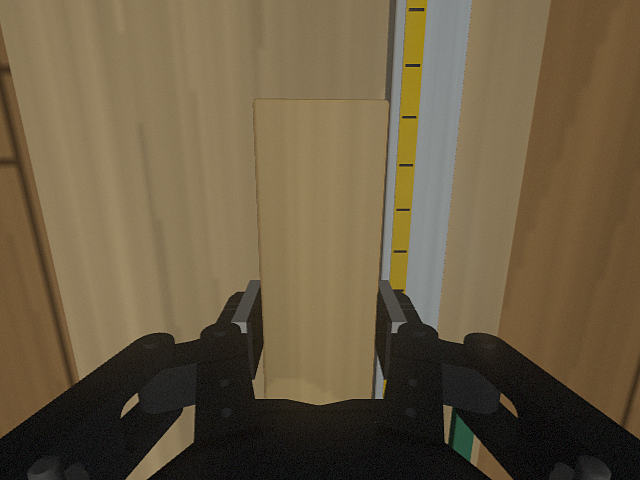

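The slat is held parallel to the fence, and its end edge is at row 99, columns 255–388. Next I'll lower it, release it, push it flush from the front, then move behind its -y end.

Run:
```python
from h import *
import pickle
info,im,z0=pickle.load(open("o.pkl","rb"))
print("end",onz(info,(255,99),.0695),onz(info,(388,99),.0695))
p=r.read_state()["tcp_pos"]
print(r.movel((p[0],p[1],z0-.001),vel=.04,f_stop=4)); st("placed")
r.set_gripper(.06); p=r.read_state()["tcp_pos"]
r.movel((p[0],p[1],.15),vel=.2); r.set_gripper(0.0,20)
xs=.5622-.045-.0145
r.movel((xs-.03,-.012,.15),vel=.2); r.movel((xs-.03,-.012,.1005),vel=.15); st("pre push")
print(r.movel((xs-.012,-.012,.1005),vel=.05,f_stop=5))
print(r.movel((xs+.010,-.012,.1005),vel=.015,f_stop=5)); st("pushed")
r.sleep(.2); st("hold")
```

```text
end [0.5124 0.0684 0.0695] [0.5561 0.0681 0.0695]
True
placed 20.57 [ 0.5344 -0.0128  0.1114] [-0.6817  0.3601  3.932 ] 0.0443 42.4
pre push 22.75 [ 0.4733 -0.0121  0.1005] [0.9863 0.6309 0.1818] -0.0002 0.0
False
True
pushed 24.25 [ 0.505  -0.0119  0.0999] [ 0.5742 -0.4893 -0.1341] 0.0001 0.0
hold 24.45 [ 0.5043 -0.0119  0.0996] [ 0.6662 -0.2275 -0.6866] 0.0001 0.0
```

Run:
```python
from h import *
p=r.read_state()["tcp_pos"]
for i in range(14):
    p0=(.5035+.0005*i,-.0119,.1003); r.movel(p0,vel=.02); f=r.read_state()["wrist_force"]
    if f[0]<-6: break
st("flush %d"%i)
r.sleep(.2); st("hold")
r.movel((.485,-.0119,.1003),vel=.1); r.movel((.485,-.0119,.15),vel=.2)
r.movel((.5375,-.14,.15),vel=.2); 
info=r.camera_info("wrist"); im=r.grab_frame("wrist"); cv2.imwrite("pics/flush.png",im[:,:,::-1])
import pickle; pickle.dump((info,im),open("f.pkl","wb"))
r.movel((.5375,-.14,.1005),vel=.15); st("behind")
```

```text
flush 7 26.45 [ 0.5058 -0.0119  0.1002] [-6.3895 -0.2617  4.7694] 0.0002 3.2
hold 26.65 [ 0.5057 -0.0119  0.1001] [-6.0271  0.1587  4.7897] 0.0001 3.2
behind 28.79 [ 0.5372 -0.1392  0.1006] [-0.4583  0.9699  1.0868] 0.0001 0.0
```

View pics/flush.png

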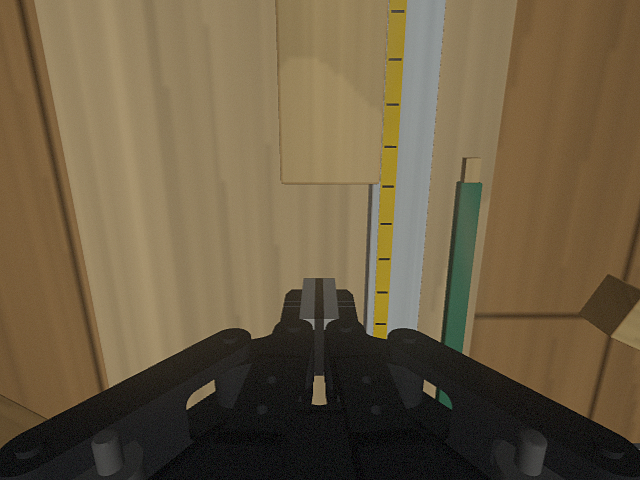

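The slat now lies flush against the fence. Its -y end is at row 184 and the closed fingers are behind it. Next I'll slide it to the pin under force feedback.

Run:
```python
from h import *
X,Z=.5375,.1005
y=-.108; r.movel((X,y,Z),vel=.05); s=st("near"); f0=s["wrist_force"][1]
L=[]; ft=None
y=-.080; r.movel((X,y,Z),vel=.03,f_stop=7); s=st("slide"); y=s["tcp_pos"][1]
def fy(): return f0-r.read_state()["wrist_force"][1]
while y<-.03:
    step=.001 if fy()<1.9 else .0004
    y+=step; r.movel((X,y,Z),vel=.012); f=fy(); L.append((y,f))
    if f>6.8: break
print(np.array(L[-25:])); st("press")
```

```text
near 29.58 [ 0.5376 -0.108   0.1005] [-0.1376 -0.5702  0.2232] 0.0001 0.0
slide 30.67 [ 0.5375 -0.0799  0.1005] [ 0.055  -0.9089 -0.001 ] -0.0002 0.0
[[-0.0689  1.799 ]
 [-0.0679  1.4189]
 [-0.0669  1.2573]
 [-0.0659  1.8704]
 [-0.0649  2.188 ]
 [-0.0645  2.4427]
 [-0.0641  0.9066]
 [-0.0631  1.4216]
 [-0.0621  0.6253]
 [-0.0611  2.2066]
 [-0.0607  2.1064]
 [-0.0603  2.2145]
 [-0.0599  2.5697]
 [-0.0595  2.3688]
 [-0.0591  3.3134]
 [-0.0587  1.8735]
 [-0.0577  1.5265]
 [-0.0567  1.7748]
 [-0.0557  1.4679]
 [-0.0547  1.2263]
 [-0.0537  3.1216]
 [-0.0533  5.2974]
 [-0.0529  4.9235]
 [-0.0525  5.8264]
 [-0.0521  7.0811]]
press 39.42 [ 0.5375 -0.053   0.1005] [ 0.3024 -7.6513  1.3585] -0.0001 3.5
```

Run:
```python
from h import *
X,Z=.5375,.1005; f0=-.3
def avg(n=6):
    a=[]
    for _ in range(n): r.sleep(.03); a.append(f0-r.read_state()["wrist_force"][1])
    return np.mean(a)
y=-.0521; f=avg(); print(f)
while f<8.2 and y<-.05:
    y+=.0002; r.movel((X,y,Z),vel=.01); f=avg(); print(y,f)
r.sleep(.5); print("held",avg()); st()
r.movel((X,y-.006,Z),vel=.005); st("backed"); 
r.movel((X,-.10,Z),vel=.1); r.movel((X,-.10,.17),vel=.25)
c=r.camera_info("top"); cv2.imwrite("pics/top2.png",r.grab_frame("top")[120:260,200:400,::-1].repeat(4,0).repeat(4,1)); st("end")
```

```text
7.061505318265872
-0.0519 7.386908405737856
-0.0517 7.881611561036794
-0.051500000000000004 7.877404366753208
-0.051300000000000005 8.279486911343433
held 8.411691042948952
 42.12 [ 0.5376 -0.0527  0.1005] [-0.9928 -8.3273  0.5263] 0.0002 4.3
backed 43.47 [ 0.5375 -0.0573  0.1005] [ 0.1609 -0.0406 -0.0831] 0.0004 0.0
end 44.52 [ 0.5372 -0.0994  0.1699] [-0.1098  0.177  -0.1878] -0.0002 0.0
```

View pics/top2.png

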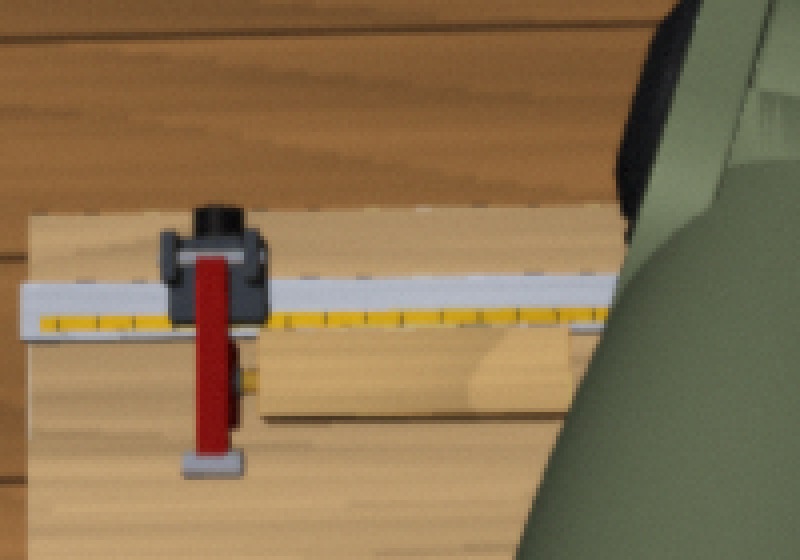

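The leaf lies level and home. The slat is flush, with its end touching the pin at about crop pixel (260,380). Next I'll flip the stop up.

Run:
```python
from h import *
r.movel((.5372,-.0994,.22),vel=.25); r.movep((.4930,.1383,.21),QH); r.set_gripper(.055)
r.movel((.4930,.1383,.120),vel=.12); st("at handle"); r.set_gripper(0.,25); st("grip")
HYs=.1383
for th in np.r_[.1:1.75:.2,1.75]:
    p=hp(th,-.002); p[1]=HYs; r.movel(p,vel=.13)
st("up"); r.set_gripper(.055); p=r.read_state()["tcp_pos"]; r.movel((p[0],p[1],.31),vel=.2)
r.movep((.42,.02,.36),QH); r.sleep(.2)
im=r.grab_frame("wrist"); cv2.imwrite("pics/fin.png",im[:,:,::-1]); st("end")
```

```text
at handle 47.38 [0.4935 0.1384 0.1205] [ 0.3744 -0.6988  0.9445] 0.055 0.0
grip 47.71 [0.4936 0.1385 0.1208] [-0.4482  0.6464  4.9219] 0.0295 26.3
up 50.67 [0.6179 0.1378 0.224 ] [-0.4533 -2.2076  5.4536] 0.0291 25.5
end 52.81 [0.4207 0.0203 0.3595] [0.5453 0.1707 0.392 ] 0.0549 0.0
```

View pics/fin.png

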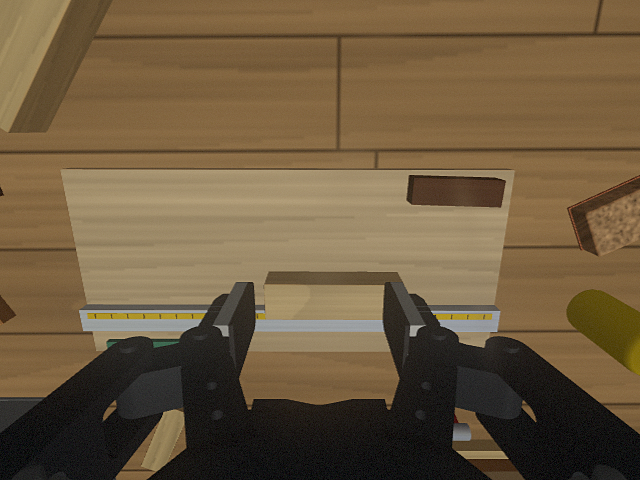

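The slat is still flush along the fence, with its end near (403,290). The leaf is up, its handle showing at (460,432), and the walnut is untouched. I'm handing in.

```bash
python3 -c "
from workcell import r
print(r.hand_in())"
```

```text
the job is handed in; nothing more can be done
None
```

I handed the job in at about 53 s: the slat was pressed into the pin at an estimated 7 N (8.4 N at the wrist, less sliding friction) and left at the pin, flush along the fence, with the stop flipped back up; nothing else looked disturbed in the last picture, and no verdict came back.

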